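# Lock a vapour filter into its bayonet receiver

### The job

Fit the vapour filter cartridge with the orange grip bar into the extraction unit's round receiver: line its two lugs up with the slots of the collar, push it in against the spring, twist it clockwise (seen from above) to the stop and let go, so that it springs back up a little into its locking notch and stays locked, upright. Work gently, the plastic lugs and collar crack if forced with more than about 30 N in all, and leave the jars, cup and cassette standing where they are.

Things in the scene. Friction and masses are not known exactly. Their poses are not given: they have to be found in the camera images.
- filter: Loose vapour filter cartridge, about 0.14 kg (varies), upright. Origin: centre of its flat underside, z up along its axis. Grey spigot 46 mm in diameter, z 0 to 27 mm, foot chamfered 2.5 mm; white ribbed drum 73 mm in diameter, z 27 to 57 mm; orange grip bar on top; two black lugs along x. The same after a half turn.
- filter_grip (a point): Point in the filter's orange grip bar, 79 mm above its underside. The bar is 20 mm thick (along the filter's y), 56 mm long (along its x), z 57 to 92 mm: pinch it across its thickness from above.
- filter_lugs (a point): Point on the filter's axis at mid-height of its two black lugs, 11 mm above its underside. The lugs stick out of the spigot at the filter's +x and -x to 32 mm from the axis, 7 mm wide, 6 mm high. Two black ticks on the drum's top show where they are.
- receiver: Fixed round receiver: grey foot 124 mm in diameter, white pot 92 mm in diameter, hose stub on its +x side reaching 70 mm out. Origin: centre of its underside on the bench, z up along the pot's axis. Filter underside above this origin: 44 mm with lugs lying on the collar, below 28 mm free to turn, 25 mm drum meets collar, 32 mm when locked in the notches.
- collar_mouth (a point): Centre of the upper face of the black-rimmed collar, 52 mm above the receiver's underside; hole 49 mm in diameter, two opposite slots 9.6 mm wide marked by white ticks. The collar is clamped at an unknown angle: slots within 22 degrees either way of the receiver's +x and -x, to be seen or felt. It gives down on springs: 4 N to start, 2.5 N per mm, hard stop at 4 mm.
- flange_under (a point): Centre of the underside of the collar's flange (10 mm thick), 42 mm above the receiver's underside. With the lugs wholly below it the filter can turn, clockwise only, 45 degrees from the slots (between 38 and 52) to a hard stop near the red dots. There the flange is cut out 4 mm from below: the notches into which the lugs spring up when let go.
- plate (a joint): Spring plate inside the pot, under the filter: metres pushed down; 0 = free, its top then at z = 36 mm of the receiver; 14 mm = bottom. It pushes up with 2.3 N plus 0.6 N per mm. About 4 mm when the filter is locked in its notches, 8 to 11 mm when it is low enough to turn.
- jar: Bystander: specimen jar with red lid, 66 mm in diameter, 84 mm high, standing loose; origin at the centre of its underside.
- vial: Bystander: small specimen jar with red lid, 46 mm in diameter, 73 mm high, standing loose; origin at the centre of its underside.
- cup: Bystander: white and blue specimen cup with white lid, 72 mm in diameter, 82 mm high, standing loose; origin at the centre of its underside.
- cassette: Bystander: flat tissue cassette, 28x40x7 mm, lying loose; origin at the centre of its underside.
Mind the look-alikes: they are no part of the job. What is shaped like the filter but yellow is not meant.

How it is judged:
By the outcome, as a careful person would: the job done as asked, in the order asked, and still so for the second after the job is handed in, with the robot touching nothing.
It also fails if it takes over 72 s, if anything falls off the work surface, if the arm or the gripper's body presses on something with over 40 N, if the wrist force passes 120 N, or if a joint passes its speed limit or range.

### The arm

A 6-joint arm with a two-finger parallel gripper is mounted at the origin on a cart in front of the work surface, level with it; the furniture and walls round the work are solid. World frame = base frame: x ahead of the robot, y to its left, z up, the work surface at z = 0. Lengths are in m, angles in rad, forces in N, time in s.
With the tool pointing down it reaches from about 0.275 to 0.975 m from the base axis. Payload 8.4 kg.
Tool frame: the origin (TCP) lies between the finger pads; the fingertips stand nose_length ahead of it and the grasp point (between the pads) lies 8 mm behind it (nose_length is the distance from the TCP to the fingertips, in m); z points along the fingers, y is the line along which they close (so a half turn about z gives the same grasp; the last joint's range is limited). The gripper opens to 92 mm and grips with 3 to 60 N. Pads are 20 mm wide; open, the fingers measure 128 mm over their backs; the gripper's body (75 mm by 189 mm) begins 69 mm behind the grasp point.
Start: joints at [1.148, 0.353, 1.633, -0, 1.155, -0.002], TCP at [0.255, 0.57, 0.226] pointing down, gripper open.
Joint ranges: [-2.63, 2.63], [-0.92, 2.1], [0.06, 2.66], [-1.3, 4.44], [0, 2.69], [-3.02, 3.02]. Speed limits (rad/s): [2.22, 2.22, 2.79, 3.14, 3.14, 3.14].

### API

Orientations are given as a rotation vector (axis times angle).
In Python, from rig import state, grab_frame, finish_job, nose_length gives the robot as it stands.
- The arm moves only by the shell command python3 -m crank 'ROWS' [FORCE]. ROWS is JSON, a list of rows, each a list of 3 entries, a list of its own where there are three numbers: the opening in per cent of the stroke, from 0 (shut) to 100 (fully open), then the shift along the tool's x, y, z in m, then the turn, a rotation vector about the tool's x, y, z in rad. A call has 1 to 8 rows; each row is the pose to reach, as a shift and turn from the pose commanded when the call began, along the tool's axes at that moment; what a row does not reach only later rows make up. A row lasts 1/8 s, in which the tool goes at most 62.5 mm and 10.7 degrees, less where a joint would pass 70% of its speed; a pose out of reach is approached as far as the arm can. A call with a gripper value outside its range is refused whole. The fingers move at their own pace and stop on an object; FORCE is the grip in N (left out, the last holds). Time passes only in rows, so rows that repeat a pose let the fingers close. It gives the time, the measured TCP pose, the force, the opening and the grip force at its end, in the units of the state.
- state(): the state, without advancing time (a new reading comes with each control period).
- grab_frame(name): name is "side" or "top"; returns a dict with "img" (384x512x3 uint8, red, green, blue), "vfov" (degrees; the focal length in pixels is half the picture's height over the tangent of half this angle, whatever the lens; pixels are square), "cx", "cy" (the principal point, pixels), "view" (4x4, takes a point from world to camera coordinates). Camera axes: x right, y down, z forward; pixel columns grow to the right and rows downward; lengths in m; the calibration is good to about 2 mm. A picture is of the moment at which its call begins. There is no depth.
- finish_job(): hands the job in; it is judged then, once.
The state is a dict: "time": time; "q": joint angles; "qd": joint speeds; "tau": joint torques, N m; "ee_pos": TCP position; "tool_rot": TCP orientation; "force": force on the tool from outside, world axes, zero at the start; "wrist_torque": the same for the moment, N m; "finger_gap": finger opening in m; "finger_force": force on a finger pad.
Only numpy, scipy, OpenCV 4.12 (cv2) and the standard library are available. Lean on these libraries where they do the work, as an engineer would, in place of code of your own. Each camera call takes 0.05 s, during which the arm holds its last target. There are 200 camera calls.

## Working session

There is one attempt and no reset: what is moved stays moved. The work goes in short steps, Python scripts to look and compute and a shell command to move; the robot and the scene stay as the last step left them, time stands still between calls to the robot, and variables do not carry over. Pictures are saved under pics/ and viewed, at most 10 in all, crops included, and the job is handed in when it is done.

```bash
ls; mkdir -p pics; python3 - <<'E'
from rig import state, grab_frame, nose_length
import cv2,numpy as np
print(nose_length, state())
for n in("side","top"):
    f=grab_frame(n); cv2.imwrite(f"pics/{n}0.png",f["img"][:,:,::-1]); np.save(f"pics/{n}0.npy",f["img"]); print(n,f["vfov"],f["cx"],f["cy"],f["view"].round(4).tolist())
a=[cv2.imread(f"pics/{n}0.png") for n in("top","side")]
cv2.imwrite("pics/t0x.png",cv2.resize(a[0],(800,600),interpolation=cv2.INTER_CUBIC))
E
```

```text
pics
0.011 {'time': 0.0, 'q': array([ 1.14756839e+00,  3.53608896e-01,  1.63413118e+00,  1.78103341e-05,
        1.15520223e+00, -2.42546894e-03]), 'qd': array([-8.43355411e-04, -2.64021349e-05, -2.69099539e-04, -4.93231675e-04,
       -1.01499942e-03, -2.93282499e-04]), 'tau': array([-1.77643338e-03, -5.93842793e+01, -3.34210682e+01,  6.96011377e-02,
        2.33610015e-02, -1.28560496e-04]), 'ee_pos': array([0.2551202 , 0.57003372, 0.22488947]), 'tool_rot': array([-6.56076911e-01, -3.07201433e+00,  2.06660327e-03]), 'force': array([ 0.33161621, -0.00664449,  0.465591  ]), 'wrist_torque': array([-0.04125009, -0.01130364,  0.04082372]), 'finger_force': 0.0, 'finger_gap': 0.0918162788275308}
side 53.04635091430764 251.81020791873541 189.74461941877905 [[0.819, -0.5737, -0.0152, -0.4298], [-0.3977, -0.5482, -0.7357, 0.3186], [0.4137, 0.6086, -0.6771, 0.8959], [0.0, 0.0, 0.0, 1.0]]
top 46.45367579199949 254.5915969232567 191.0784824165142 [[0.0243, -0.9997, 0.001, 0.0709], [-0.9989, -0.0243, -0.0406, 0.566], [0.0407, -0.0001, -0.9992, 1.0585], [0.0, 0.0, 0.0, 1.0]]
```

View pics/t0x.png

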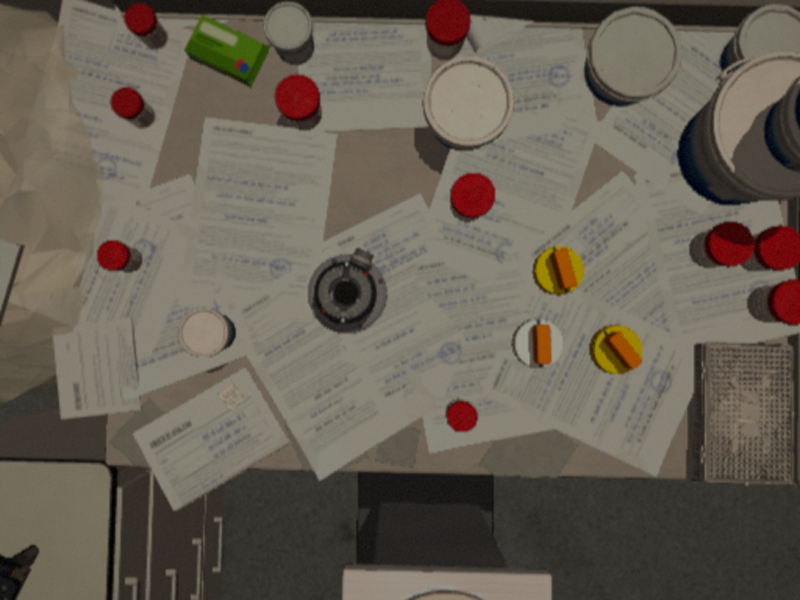

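View pics/side0.png

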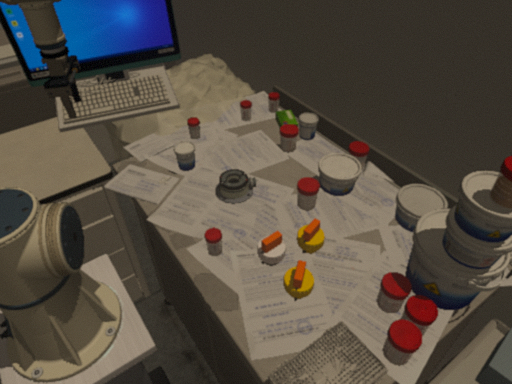

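Three filter-shaped things appear in the 800x600 top view: yellow drum (558,269), yellow drum (617,349) and white drum (540,344). All three have orange bars. The white drum fits the description, and its side-view position is (271,248). I'll confirm it in an enlarged crop and measure it together with the receiver at top (346,292).

```bash
cat > h.py <<'E'
import numpy as np,cv2
from rig import grab_frame,state
from scipy.spatial.transform import Rotation as R
def ray(f,uv,z):
    F=f["img"].shape[0]/2/np.tan(np.radians(f["vfov"]/2)); V=f["view"]
    d=V[:3,:3].T@np.array([(uv[0]-f["cx"])/F,(uv[1]-f["cy"])/F,1.]); c=-V[:3,:3].T@V[:3,3]
    return c+d*(z-c[2])/d[2]
def proj(f,p):
    F=f["img"].shape[0]/2/np.tan(np.radians(f["vfov"]/2)); q=f["view"][:3,:3]@np.asarray(p)+f["view"][:3,3]
    return F*q[:2]/q[2]+[f["cx"],f["cy"]]
def orange(f):
    h=cv2.cvtColor(f["img"],cv2.COLOR_RGB2HSV); return cv2.inRange(h,(5,150,110),(17,255,255))
def blobs(m,amin=30):
    n,l,s,c=cv2.connectedComponentsWithStats(m); return [(s[i],c[i],(l==i)) for i in range(1,n) if s[i,4]>amin]
E
python3 - <<'E'
from h import *
f=grab_frame("top"); g=grab_frame("side")
for n,F in(("top",f),("side",g)):
    for s,c,m in blobs(orange(F)):
        cs=cv2.findContours(m.astype('uint8'),0,1)[0]; r=cv2.minAreaRect(cs[0])
        print(n,s,c.round(1),np.round(r[0]+r[1]+(r[2],),1), ray(F,c,.09).round(4))
im=f["img"][:,:,::-1]
a=cv2.resize(im[190:250,310:400],(600,400),interpolation=cv2.INTER_CUBIC)
b=cv2.resize(im[155:220,190:255],(600,600),interpolation=cv2.INTER_CUBIC)
gi=g["img"][:,:,::-1]
c=cv2.resize(gi[225:265,240:300],(400,267),interpolation=cv2.INTER_CUBIC)
d=cv2.resize(gi[160:210,208:268],(400,333),interpolation=cv2.INTER_CUBIC)
a=cv2.resize(a,(400,267))
left=np.vstack([a,d]); b=cv2.resize(b,(400,400)); rt=np.zeros((600,400,3),'uint8'); rt[:400]=b; rt[400:]=cv2.resize(c,(400,200))
cv2.imwrite("pics/crop1.png",np.clip(np.hstack([left,rt])*1.6,0,255).astype('uint8'))
E
```

```text
top [355 159  14  25 195] [361.5 171.2] [361.4 171.   24.6   8.   74.1] [ 0.6108 -0.1515  0.09  ]
top [343 208  10  25 207] [347.7 220.1] [347.7 220.   24.3   8.4  87.3] [ 0.5017 -0.1226  0.09  ]
top [390 213  21  24 199] [400.1 224. ] [400.1 223.8  24.6   8.4  53.1] [ 0.496  -0.2387  0.09  ]
side [304 219  16  15 130] [311.9 226.1] [312.  226.5   7.8  17.7  45. ] [ 0.6089 -0.1527  0.09  ]
side [262 231  20  15 139] [271.6 237.8] [271.6 237.7   7.2  19.8  57.3] [ 0.5009 -0.1234  0.09  ]
side [294 260  12  21 178] [299.7 270.4] [299.7 270.2   9.2  19.9  14. ] [ 0.4943 -0.2398  0.09  ]
```

View pics/crop1.png

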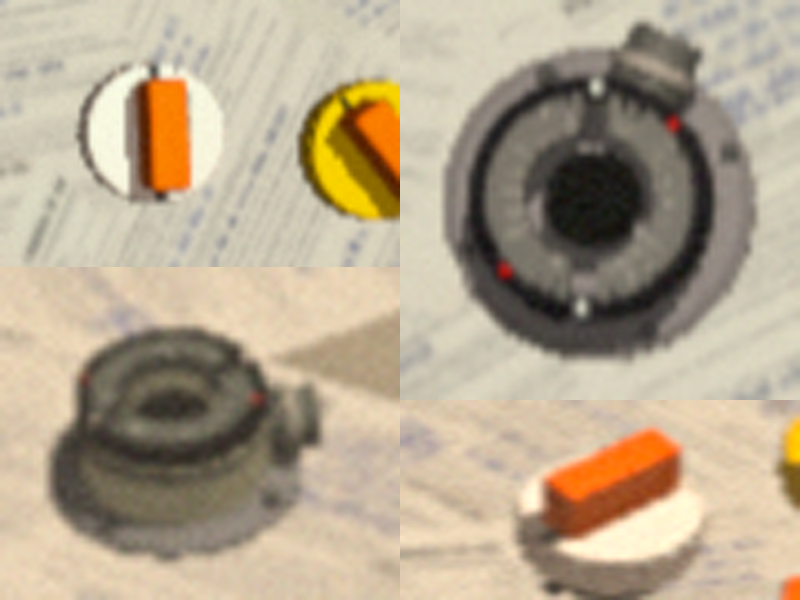

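The crop confirms the white drum with an orange bar and black lug ticks, its bar nearly along image-vertical at top pixel (347.7,220). The receiver is at about (221,187), with white slot ticks near (222,169) and (219.6,205) and red dots clockwise of them. Next I measure the tick positions and the bar direction.

```bash
cat > m.py <<'E'
from h import *
f=grab_frame("top")
def line(p):
    d=np.linalg.svd(p[:,:2]-p[:,:2].mean(0))[2][0]; d*=np.sign(d[0]); return p.mean(0),np.degrees(np.arctan2(d[1],d[0]))
def bar(f,z,near=None):
    best=None
    for s,c,m in blobs(orange(f)):
        v,u=np.nonzero(m); p=np.array([ray(f,x,z) for x in zip(u,v)]); q=line(p)
        if near is None or np.hypot(*(q[0][:2]-near))<.06: best=q
    return best
def tool(s):
    M=R.from_rotvec(s["tool_rot"]).as_matrix(); return s["ee_pos"],M
E
python3 - <<'E'
from m import *
print("filter",bar(f,.092,[.50,-.122]))
im=f["img"].astype(float); 
def cen(u,v,w):
    u0,v0=int(round(u)),int(round(v)); P=w[v0-3:v0+4,u0-3:u0+4]; P=np.clip(P-np.percentile(P,70),0,None)
    V,U=np.mgrid[v0-3:v0+4,u0-3:u0+4]; return np.array([(U*P).sum(),(V*P).sum()])/P.sum()
mn=im.min(2); rd=im[:,:,0]-im[:,:,1]
a,b=cen(222,169.3,mn),cen(219.6,205,mn); c,d=cen(234.5,175.1,rd),cen(207,199,rd)
for p,q in((a,b),(c,d)):
    P,Q=ray(f,p,.052),ray(f,q,.052); print(p,q,P.round(4),Q.round(4),((P+Q)/2).round(4),np.degrees(np.arctan2((P-Q)[1],(P-Q)[0])),np.linalg.norm(P-Q))
# rim: dark circle
s=state(); x,M=tool(s); print(x,M.round(3).tolist())
t=np.array([.5017,-.1226,.18]); print("to above filter, tool axes",(M.T@(t-x)).round(4), "yaw of tool y",np.degrees(np.arctan2(M[1,1],M[0,1])))
E
```

```text
filter (array([ 0.501587  , -0.12216902,  0.092     ]), np.float64(3.1532177653039923))
[221.38070175 167.84912281] [219.32       203.74755556] [0.6142 0.1625 0.052 ] [0.5314 0.165  0.052 ] [0.5728 0.1638 0.052 ] -1.7107273935380478 0.08285887965200031
[233.96119403 174.64477612] [206.54513716 198.51970075] [0.5992 0.1331 0.052 ] [0.5427 0.1947 0.052 ] [0.5709 0.1639 0.052 ] -47.440627142097256 0.0835865810469332
[0.25522711 0.57025713 0.22523714] [[-0.913, 0.409, -0.0], [0.409, 0.913, -0.001], [-0.0, -0.001, -1.0]]
to above filter, tool axes [-0.508  -0.5317  0.0456] yaw of tool y 65.88714991682018
```

```bash
R='x'; python3 -m crank '[[60,[-0.06,-0.06,0],[0,0,-0.06]],[60,[-0.12,-0.12,0],[0,0,-0.12]],[60,[-0.17,-0.18,0],[0,0,-0.18]],[60,[-0.22,-0.23,0],[0,0,-0.24]],[60,[-0.26,-0.27,0],[0,0,-0.3]],[60,[-0.3,-0.31,0],[0,0,-0.36]],[60,[-0.34,-0.35,0],[0,0,-0.42]],[60,[-0.38,-0.39,0],[0,0,-0.476]]]' 20
python3 - <<'E'
from m import *
s=state(); x,M=tool(s); t=np.array([.5015,-.1222,.15]); print(s["q"].round(2),x,(M.T@(t-x)).round(4), "yaw y",np.degrees(np.arctan2(M[1,1],M[0,1])))
E
```

```text
time: 1.25
ee_pos: [0.4275, 0.0991, 0.2259]
tool_rot: [-0.09, 3.139, 0.0]
force: [0.1, -0.2, -0.0]
finger_gap: 0.0552
finger_force: 0.0
[ 0.21  0.06  2.01 -0.    1.07 -1.41] [0.42954744 0.09309323 0.22595766] [-0.059  -0.2189  0.0768] yaw y 93.36786563353677
```

```bash
python3 -m crank '[[60,[0,0,0],[0,0,0]],[60,[0,0,0],[0,0,0]],[60,[0,0,0],[0,0,0]]]'
python3 - <<'E'
from m import *
s=state(); x,M=tool(s); t=np.array([.5015,-.1222,.13]); print(s["q"].round(2),x,(M.T@(t-x)).round(4), "yaw y",np.degrees(np.arctan2(M[1,1],M[0,1])))
E
```

```text
time: 1.68
ee_pos: [0.4266, 0.1022, 0.2255]
tool_rot: [0.09, -3.14, -0.0]
force: [0.1, 0.6, 0.4]
finger_gap: 0.0555
finger_force: 0.0
[ 0.23  0.06  2.01  0.    1.07 -1.4 ] [0.42663797 0.102218   0.22555831] [-0.0619 -0.2284  0.0955] yaw y 93.29364120782952
```

```bash
python3 -m crank '[[55,[-0.015,-0.05,0.01],[0,0,0]],[55,[-0.03,-0.1,0.02],[0,0,0]],[55,[-0.045,-0.15,0.04],[0,0,0]],[55,[-0.055,-0.2,0.06],[0,0,0]],[55,[-0.062,-0.228,0.0955],[0,0,0]],[55,[-0.062,-0.228,0.0955],[0,0,0]],[55,[-0.062,-0.228,0.0955],[0,0,0]],[55,[-0.062,-0.228,0.0955],[0,0,0]]]'
python3 - <<'E'
from m import *
s=state(); x,M=tool(s); t=np.array([.5015,-.1222,.0725]); print(s["q"].round(2),x,(M.T@(t-x)).round(4), "yaw y",np.degrees(np.arctan2(M[1,1],M[0,1])))
g=grab_frame("side"); cv2.imwrite("pics/s2.png",cv2.resize(g["img"][170:290,200:360,::-1],(800,600),interpolation=cv2.INTER_CUBIC))
E
```

```text
time: 2.72
ee_pos: [0.5021, -0.122, 0.1313]
tool_rot: [-0.089, 3.139, -0.0]
force: [0.2, 0.5, 0.1]
finger_gap: 0.0506
finger_force: 0.0
[-0.24  0.3   1.95  0.    0.89 -1.87] [ 0.50207761 -0.12220135  0.13130268] [0.0007 0.0001 0.0588] yaw y 93.25615795661714
```

View pics/s2.png

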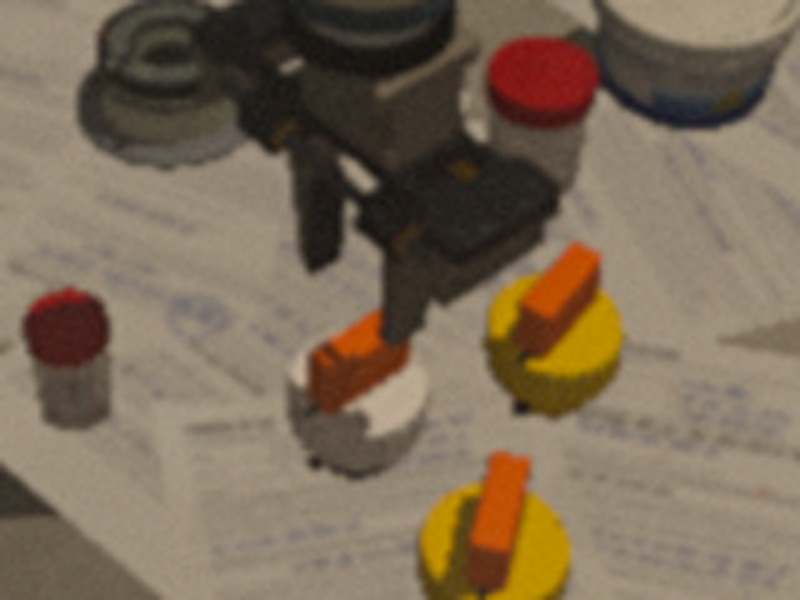

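The fingers straddle the bar: fingertips are at about (320,260) and (405,330), with the bar at (360,360). I'll descend and grip.

```bash
python3 -m crank '[[55,[0.0005,0,0.025],[0,0,0]],[55,[0.0005,0,0.045],[0,0,0]],[55,[0.0005,0,0.0585],[0,0,0]],[55,[0.0005,0,0.0585],[0,0,0]],[0,[0.0005,0,0.0585],[0,0,0]],[0,[0.0005,0,0.0585],[0,0,0]],[0,[0.0005,0,0.0585],[0,0,0]],[0,[0.0005,0,0.0585],[0,0,0]]]' 35
python3 -m crank '[[0,[0,0,0],[0,0,0]],[0,[0,0,0],[0,0,0]],[0,[0,0,-0.02],[0,0,0]],[0,[0,0,-0.05],[0,0,0]],[0,[0,0,-0.08],[0,0,0]],[0,[0,0,-0.08],[0,0,0]],[0,[0,0,-0.08],[0,0,0]]]'
python3 - <<'E'
from m import *
s=state(); x,M=tool(s); print(s,"yaw y",np.degrees(np.arctan2(M[1,1],M[0,1])))
t=np.array([.571,.164,.15]);print((M.T@(t-x)).round(4))
E
```

```text
time: 3.82
ee_pos: [0.5013, -0.1233, 0.072]
tool_rot: [-0.087, 3.14, -0.0]
force: [0.7, 0.7, 4.0]
finger_gap: 0.0199
finger_force: 35.0
time: 4.7
ee_pos: [0.5003, -0.1231, 0.1505]
tool_rot: [0.087, -3.139, -0.001]
force: [-0.6, -0.2, -1.6]
finger_gap: 0.0198
finger_force: 35.0
{'time': 4.75, 'q': array([-2.44193395e-01,  2.74849694e-01,  1.93603567e+00, -4.07745440e-05,
        9.32767961e-01, -1.87015043e+00]), 'qd': array([-0.00090728,  0.00740396,  0.00109648, -0.00046866,  0.00339048,
        0.00026046]), 'tau': array([-1.75796187e-03, -5.02377355e+01, -2.92334980e+01, -2.97314837e-02,
        4.16604162e-02, -4.86364133e-04]), 'ee_pos': array([ 0.50005719, -0.12306306,  0.15023118]), 'tool_rot': array([ 8.66184251e-02, -3.13840364e+00, -8.18872179e-04]), 'force': array([-0.69924736,  0.02022649, -0.59667916]), 'wrist_torque': array([ 0.04821723, -0.00557086,  0.02270128]), 'finger_force': 34.97866630554199, 'finger_gap': 0.01978626852063781} yaw y 93.16183635450415
[-8.670e-02  2.827e-01  2.000e-04]
```

```bash
python3 -m crank '[[0,[-0.015,0.05,-0.01],[0,0,0.03]],[0,[-0.03,0.1,-0.02],[0,0,0.06]],[0,[-0.045,0.15,-0.02],[0,0,0.093]],[0,[-0.06,0.2,-0.02],[0,0,0.093]],[0,[-0.078,0.25,-0.02],[0,0,0.093]],[0,[-0.087,0.283,-0.015],[0,0,0.093]],[0,[-0.087,0.283,-0.01],[0,0,0.093]],[0,[-0.087,0.283,-0.01],[0,0,0.093]]]'
python3 -m crank '[[0,[0,0,0],[0,0,0]],[0,[0,0,0],[0,0,0]]]'
cat > v.py <<'E'
from m import *
import sys
s=state(); x,M=tool(s); print(s["q"].round(2),x,"yaw y",np.degrees(np.arctan2(M[1,1],M[0,1])))
g=grab_frame("side"); f=grab_frame("top")
n=sys.argv[1]; u,v=proj(g,[.571,.164,.08]).astype(int); a=g["img"][v-40:v+50,u-45:u+45]
u,v=proj(f,[.571,.164,.08]).astype(int); b=f["img"][v-45:v+45,u-45:u+45]
print("side origin",*(proj(g,[.571,.164,.08]).astype(int)-[45,40]),"top",u-45,v-45)
im=np.hstack([cv2.resize(a,(400,400),interpolation=2),cv2.resize(b,(400,400),interpolation=2)])[:,:,::-1]
cv2.imwrite(f"pics/{n}.png",np.clip(im*1.5,0,255).astype('uint8'))
np.save("g.npy",g["img"])
E
python3 v.py v3
```

```text
time: 5.75
ee_pos: [0.571, 0.1634, 0.1598]
tool_rot: [-0.059, -3.138, 0.002]
force: [-0.2, 0.2, -1.4]
finger_gap: 0.0198
finger_force: 35.0
time: 6.0
ee_pos: [0.5723, 0.1632, 0.1617]
tool_rot: [0.061, 3.141, -0.0]
force: [0.2, -0.3, -1.5]
finger_gap: 0.0199
finger_force: 35.0
[ 0.28  0.37  1.76 -0.    1.01 -1.26] [0.57234829 0.16333037 0.16183399] yaw y 87.7732399607387
side origin 188 131 top 174 140
```

View pics/v3.png

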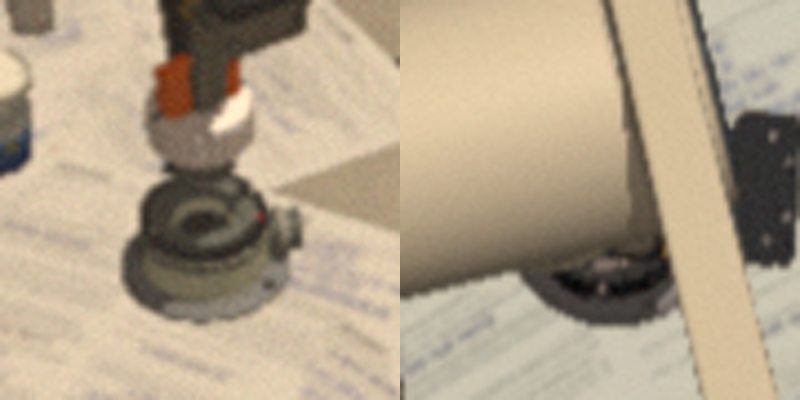

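The side view shows the filter hanging upright, drum at about (200,130) above the collar at (205,215). I'll check the relative offset along the side camera's horizontal.

```bash
python3 - <<'E'
from m import *
g=grab_frame("side"); im=g["img"]
s=state(); x,M=tool(s)
# red dots near collar in initial side image
i0=np.load("pics/side0.npy").astype(float); rd=i0[:,:,0]-i0[:,:,1]
def cen(u,v,w,r=2):
    u0,v0=int(round(u)),int(round(v)); P=w[v0-r:v0+r+1,u0-r:u0+r+1]; P=np.clip(P-np.percentile(P,60),0,None)
    V,U=np.mgrid[v0-r:v0+r+1,u0-r:u0+r+1]; return np.array([(U*P).sum(),(V*P).sum()])/P.sum()
a,b=cen(220.4,176.4,rd),cen(246.2,179.3,rd); A,B=ray(g,a,.052),ray(g,b,.052)
print("red side",a,b,A,B,(A+B)/2,np.degrees(np.arctan2((B-A)[1],(B-A)[0])))
print("pred receiver u",proj(g,[.571,.164,.052])," drum mid",proj(g,[x[0],x[1],x[2]-.072+.042]), "left/right drum")
for z in(.035,.045,.052):
  v=int(proj(g,[x[0],x[1],x[2]-.072+z])[1]+8)
  print(z,v,im[v,214:252].astype(int).sum(1))
E
```

```text
red side [220.13333333 176.        ] [246.15157895 179.22947368] [0.54230033 0.19648318 0.052     ] [0.59954772 0.135847   0.052     ] [0.57092403 0.16616509 0.052     ] -46.64662091127155
pred receiver u [233.46980101 177.96460581]  drum mid [232.60566104 157.51031164] left/right drum
0.035 167 [400 394 389 379 375 376 379 373 377 336 242 167 145 185 208 217 224 220
 234 243 240 227 224 218 189 161 199 340 400 402 411 401 408 416 391 398
 393 401]
0.045 164 [386 383 378 377 385 385 378 346 288 215 199 223 225 215 212 224 221 226
 242 227 225 234 226 230 235 246 249 249 266 350 406 401 388 403 392 378
 387 386]
0.052 162 [383 379 368 371 379 387 364 277 213 200 217 210 224 226 216 208 205 219
 234 218 228 250 260 254 236 244 247 245 255 283 337 382 384 388 375 397
 400 402]
```

```bash
python3 -m crank '[[0,[0.0012,0.0016,0.02],[0,0,0]],[0,[0.0012,0.0016,0.036],[0,0,0]],[0,[0.0012,0.0016,0.036],[0,0,0]],[0,[0.0012,0.0016,0.036],[0,0,0]]]'
python3 -m crank '[[0,[0,0,0.003],[0,0,0]],[0,[0,0,0.006],[0,0,0]],[0,[0,0,0.006],[0,0,0]]]'
python3 - <<'E'
from m import *
s=state(); x,M=tool(s); print(x,s["force"],s["wrist_torque"],np.degrees(np.arctan2(M[1,1],M[0,1])))
E
```

```text
time: 6.75
ee_pos: [0.5714, 0.1658, 0.1258]
tool_rot: [0.059, 3.141, 0.0]
force: [-0.1, -0.9, -1.5]
finger_gap: 0.0199
finger_force: 35.0
time: 7.12
ee_pos: [0.5709, 0.1653, 0.1196]
tool_rot: [-0.059, -3.141, 0.001]
force: [-0.6, -2.9, 0.7]
finger_gap: 0.0197
finger_force: 35.0
[0.57083072 0.16527032 0.11952071] [-6.98049994e-01 -3.55194066e+00 -9.26521432e-04] [-0.68279268  0.19605318 -0.0149656 ] 87.84484106233589
```

The chamfer pushes toward -y, so I shift about 1.5 mm that way and keep descending.

```bash
python3 -m crank '[[0,[0,-0.0015,0],[0,0,0]],[0,[0,-0.0015,0.001],[0,0,0]],[0,[0,-0.0015,0.002],[0,0,0]],[0,[0,-0.0015,0.002],[0,0,0]]]'
python3 -m crank '[[0,[0,0,0.001],[0,0,0]],[0,[0,0,0.002],[0,0,0]],[0,[0,0,0.002],[0,0,0]]]'
python3 - <<'E'
from m import *
s=state(); x,M=tool(s); print(x,s["force"],s["wrist_torque"],np.degrees(np.arctan2(M[1,1],M[0,1])))
E
```

```text
time: 7.68
ee_pos: [0.5711, 0.1643, 0.1174]
tool_rot: [-0.059, -3.141, -0.0]
force: [0.4, 1.6, -1.3]
finger_gap: 0.0196
finger_force: 35.0
time: 8.05
ee_pos: [0.571, 0.1642, 0.1155]
tool_rot: [-0.059, -3.141, 0.0]
force: [-0.2, 0.3, -1.3]
finger_gap: 0.0197
finger_force: 35.0
[0.57104839 0.16423791 0.11555448] [-0.59540481 -0.43117878 -2.12965992] [ 0.03909806 -0.10468232 -0.00508777] 87.83404336728125
```

```bash
python3 -m crank '[[0,[0,0,0.001],[0,0,0]],[0,[0,0,0.002],[0,0,0]],[0,[0,0,0.002],[0,0,0]]]'
python3 -m crank '[[0,[0,0,0.001],[0,0,0]],[0,[0,0,0.001],[0,0,0]]]'
python3 - <<'E'
from m import *
s=state(); x,M=tool(s); print(x,s["force"],s["wrist_torque"],np.degrees(np.arctan2(M[1,1],M[0,1])))
E
```

```text
time: 8.48
ee_pos: [0.571, 0.1642, 0.1135]
tool_rot: [-0.059, -3.141, 0.0]
force: [-0.2, -1.6, -1.6]
finger_gap: 0.02
finger_force: 35.0
time: 8.72
ee_pos: [0.571, 0.1642, 0.1125]
tool_rot: [-0.059, -3.141, 0.0]
force: [0.3, 0.1, -1.5]
finger_gap: 0.02
finger_force: 35.0
[0.57102215 0.16423056 0.11251599] [-0.67425018  0.40097835 -0.22307034] [ 0.07931262  0.00744761 -0.04856428] 87.83606249208236
```

No collar reaction at underside ≈40 mm, so the lugs appear to be in the slots. I'll go on to the plate.

```bash
python3 -m crank '[[0,[0,0,0.001],[0,0,0]],[0,[0,0,0.002],[0,0,0]],[0,[0,0,0.003],[0,0,0]],[0,[0,0,0.003],[0,0,0]]]'
python3 -m crank '[[0,[0,0,0.001],[0,0,0]],[0,[0,0,0.002],[0,0,0]],[0,[0,0,0.003],[0,0,0]],[0,[0,0,0.003],[0,0,0]]]'
python3 - <<'E'
from m import *
s=state(); x,M=tool(s); print(x,s["force"],s["wrist_torque"],np.degrees(np.arctan2(M[1,1],M[0,1])))
E
```

```text
time: 9.28
ee_pos: [0.571, 0.1642, 0.1095]
tool_rot: [-0.059, -3.141, 0.0]
force: [-0.1, -0.0, -1.2]
finger_gap: 0.0201
finger_force: 35.0
time: 9.78
ee_pos: [0.5711, 0.1643, 0.1067]
tool_rot: [0.059, 3.141, 0.0]
force: [0.0, 0.8, 1.3]
finger_gap: 0.0198
finger_force: 35.0
[0.57112022 0.16426251 0.10670667] [-0.21747129 -0.62283815  1.77759631] [-0.01606609  0.09952301  0.00574837] 87.83603310873131
```

```bash
python3 -m crank '[[0,[0,0,0.0015],[0,0,0]],[0,[0,0,0.003],[0,0,0]],[0,[0,0,0.0045],[0,0,0]],[0,[0,0,0.0055],[0,0,0]],[0,[0,0,0.0055],[0,0,0]]]'
python3 -m crank '[[0,[0,0,0.0013],[0,0,0]],[0,[0,0,0.0027],[0,0,0]],[0,[0,0,0.0027],[0,0,0]],[0,[0,0,0.0027],[0,0,0]]]'
python3 - <<'E'
from m import *
s=state(); x,M=tool(s); print(x,s["force"],s["wrist_torque"],np.degrees(np.arctan2(M[1,1],M[0,1])))
E
```

```text
time: 10.45
ee_pos: [0.5712, 0.1643, 0.1012]
tool_rot: [0.059, 3.141, 0.0]
force: [-1.6, 0.3, 4.4]
finger_gap: 0.02
finger_force: 35.0
time: 10.95
ee_pos: [0.5712, 0.1643, 0.0986]
tool_rot: [0.059, 3.141, 0.0]
force: [-1.6, 0.4, 5.6]
finger_gap: 0.0199
finger_force: 35.0
[0.57119384 0.16428427 0.09859719] [-1.61291167 -0.11774907  6.71393955] [-0.04924202  0.33729043 -0.06045467] 87.83424101952026
```

Plate force matches about 9 mm, low enough to turn. Now twisting clockwise (+tool z).

```bash
python3 -m crank '[[0,[0,0,0],[0,0,0.05]],[0,[0,0,0],[0,0,0.1]],[0,[0,0,0],[0,0,0.15]],[0,[0,0,0],[0,0,0.2]],[0,[0,0,0],[0,0,0.2]]]'
python3 - <<'E'
from m import *
s=state(); x,M=tool(s); print(x,s["force"],s["wrist_torque"],np.degrees(np.arctan2(M[1,1],M[0,1])))
E
```

```text
time: 11.62
ee_pos: [0.5713, 0.1642, 0.0986]
tool_rot: [0.374, 3.119, 0.0]
force: [-0.6, 0.4, 5.6]
finger_gap: 0.0198
finger_force: 35.0
[0.57135335 0.16423654 0.09864479] [-0.3346164  -0.83973461  5.74673552] [-0.15562443  0.19682471 -0.06469147] 76.36482275210246
```

```bash
python3 -m crank '[[0,[0,0,0],[0,0,0.07]],[0,[0,0,0],[0,0,0.14]],[0,[0,0,0],[0,0,0.21]],[0,[0,0,0],[0,0,0.28]],[0,[0,0,0],[0,0,0.35]],[0,[0,0,0],[0,0,0.42]],[0,[0,0,0],[0,0,0.42]]]'
python3 - <<'E'
from m import *
s=state(); x,M=tool(s); print(x,s["force"],s["wrist_torque"],np.degrees(np.arctan2(M[1,1],M[0,1])))
E
python3 -m crank '[[0,[0,0,0],[0,0,0.03]],[0,[0,0,0],[0,0,0.05]],[0,[0,0,0],[0,0,0.05]]]'
python3 - <<'E'
from m import *
s=state(); x,M=tool(s); print(x,s["force"],s["wrist_torque"],np.degrees(np.arctan2(M[1,1],M[0,1])))
E
```

```text
time: 12.55
ee_pos: [0.5715, 0.1643, 0.0987]
tool_rot: [1.016, 2.972, 0.001]
force: [-0.0, -1.2, 5.5]
finger_gap: 0.0197
finger_force: 35.0
[0.57145241 0.16430021 0.0986981 ] [-0.39170211 -0.82213363  6.15024556] [-0.20994783  0.1842287  -0.04211618] 52.29578637738014
time: 12.98
ee_pos: [0.5715, 0.1643, 0.0987]
tool_rot: [1.089, 2.946, 0.001]
force: [-0.5, -0.6, 5.8]
finger_gap: 0.0199
finger_force: 35.0
[0.57150576 0.1642833  0.09869198] [-0.15156156 -0.90133794  5.90128678] [-0.14153261  0.19513777  0.03837575] 49.446242859060234
```

```bash
cat > t.py <<'E'
from m import *
s=state(); x,M=tool(s); print(x.round(4),s["force"].round(1),s["wrist_torque"].round(3),np.degrees(np.arctan2(M[1,1],M[0,1])).round(2))
E
python3 -m crank '[[0,[0,0,0],[0,0,0.02]],[0,[0,0,0],[0,0,0.035]],[0,[0,0,0],[0,0,0.035]]]' >/dev/null; python3 t.py
python3 -m crank '[[0,[0,0,0],[0,0,0.02]],[0,[0,0,0],[0,0,0.035]],[0,[0,0,0],[0,0,0.035]]]' >/dev/null; python3 t.py
```

```text
[0.5715 0.1643 0.0987] [-0.7 -0.8  5.5] [-0.201  0.202  0.008] 47.45
[0.5715 0.1642 0.0987] [-0.6 -0.7  6.8] [-0.279  0.219 -0.04 ] 45.44
```

```bash

python3 -m crank '[[0,[0,0,0],[0,0,0.02]],[0,[0,0,0],[0,0,0.03]],[0,[0,0,0],[0,0,0.03]]]' >/dev/null; python3 t.py
python3 -m crank '[[0,[0,0,0],[0,0,0.02]],[0,[0,0,0],[0,0,0.03]],[0,[0,0,0],[0,0,0.03]]]' >/dev/null; python3 t.py
```

```text
[0.5715 0.1642 0.0987] [-0.8 -1.   6.6] [-0.226  0.216  0.013] 43.72
[0.5712 0.1641 0.0986] [-1.3 -1.8  7. ] [-0.296  0.283  0.132] 42.02
```

```bash

python3 -m crank '[[0,[0,0,0],[0,0,0.01]],[0,[0,0,0],[0,0,0.02]],[0,[0,0,0],[0,0,0.02]]]' >/dev/null; python3 t.py
```

```text
[0.5709 0.1639 0.0986] [-1.9 -1.8  8.2] [-0.472  0.58   0.13 ] 40.88
```

```bash

python3 -m crank '[[0,[0,0,0],[0,0,0.01]],[0,[0,0,0],[0,0,0.015]],[0,[0,0,0],[0,0,0.015]]]' >/dev/null; python3 t.py; python3 v.py v4
```

```text
[0.5706 0.1637 0.0986] [-1.4 -3.3  8.8] [-0.616  0.72   0.278] 40.04
[ 0.28  0.45  1.8  -0.    0.89 -0.42] [0.57067312 0.16371566 0.09860366] yaw y 40.036724718692255
side origin 188 131 top 174 140
```

View pics/v4.png

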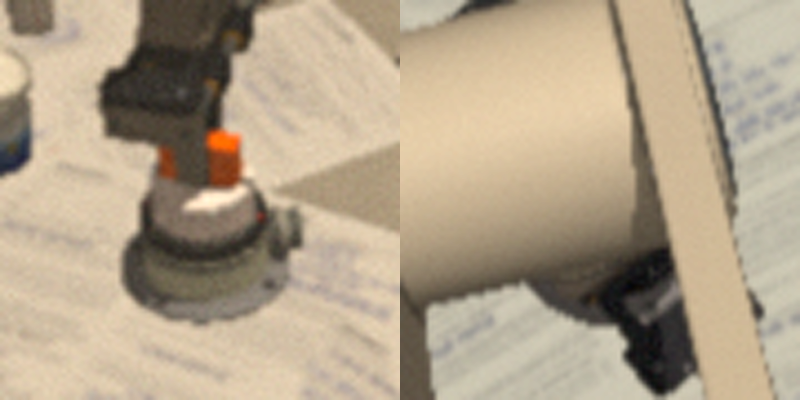

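The side view shows the drum seated low in the collar, about (205,200), upright with the bar turned. The reaction moment shows the stop is reached. I'll let it rise gently into the notch.

```bash

python3 -m crank '[[0,[0,0,-0.0015],[0,0,0]],[0,[0,0,-0.003],[0,0,0]],[0,[0,0,-0.004],[0,0,0]],[0,[0,0,-0.004],[0,0,0]]]' >/dev/null; python3 t.py
```

```text
[0.5706 0.1639 0.1021] [-2.  -4.5  0.4] [-1.085  0.654  0.306] 40.0
```

```bash

python3 -m crank '[[45,[0,0,0],[0,0,0]],[45,[0,0,0],[0,0,0]],[45,[0,0,0],[0,0,0]],[45,[0,0,0],[0,0,0]]]' ; python3 t.py
python3 -m crank '[[45,[0,0,-0.03],[0,0,0]],[45,[0,0,-0.07],[0,0,0]],[45,[0,0,-0.12],[0,0,0]],[45,[0,0,-0.12],[0,0,0]]]'
python3 v.py v5
```

```text
time: 16.77
ee_pos: [0.5712, 0.1644, 0.1024]
tool_rot: [1.328, 2.847, 0.001]
force: [-1.1, -0.5, 0.9]
finger_gap: 0.0413
finger_force: 0.0
[0.5712 0.1644 0.1024] [0.5 0.  0.1] [-0.047  0.001  0.005] 39.99
time: 17.32
ee_pos: [0.5734, 0.165, 0.2266]
tool_rot: [1.326, 2.842, 0.008]
force: [-0.0, 0.3, -0.0]
finger_gap: 0.0412
finger_force: 0.0
[ 0.28  0.31  1.7   0.    1.13 -0.42] [0.57208206 0.16456885 0.22415544] yaw y 39.994440780626654
side origin 188 131 top 174 140
```

View pics/v5.png

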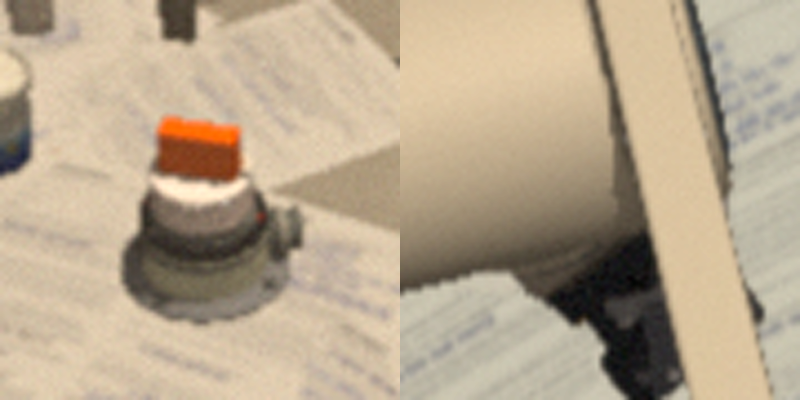

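The filter stands upright in the receiver, bar at side crop (200,150). I'll move the arm clear, then check height and angle from both views.

```bash

python3 -m crank '[[45,[0.05,0.01,0],[0,0,0]],[45,[0.1,0.02,0],[0,0,0]],[45,[0.15,0.03,0],[0,0,0]],[45,[0.2,0.04,0],[0,0,0]],[45,[0.25,0.04,0],[0,0,0]],[45,[0.3,0.04,0],[0,0,0]],[45,[0.3,0.04,0],[0,0,0]]]'
cat > c.py <<'E'
from m import *
g=grab_frame("side")
zt=[]
b=bar(f,.124,[.571,.164]); print("top bar",b)
def edges(F):
    for s,c,m in blobs(orange(F)):
        if np.hypot(*(c-proj(F,[.571,.164,.11])))<12: return s,c,m
st,ct,mt=edges(f); ss,cs,ms=edges(g); print(st,ct,ss,cs)
print("resid of centroid rays by z:",[(z,(ray(f,ct,z)).round(4)[:2]) for z in(.12,.124)])
B=b[0]; th=np.radians(b[1]); X=np.array([np.cos(th),np.sin(th),0]); Y=np.array([-X[1],X[0],0])
for u in(.026,.028,.030,.032,.034):   # predicted side silhouette of bar box
    P=[proj(g,[.5712,.1644,u]+a*X*.028+c*Y*.01+np.array([0,0,h])) for a in(-1,1) for c in(-1,1) for h in(.057,.092)]
    H=cv2.convexHull(np.array(P,np.float32)); m=cv2.moments(H); print(u,"hull centroid",round(m['m10']/m['m00'],2),round(m['m01']/m['m00'],2),"vmin",H[:,0,1].min().round(2),"vmax",H[:,0,1].max().round(2))
a=g["img"][130:215,195:275]; t=f["img"][150:220,185:255]
im=np.hstack([cv2.resize(a,(400,400),interpolation=2),cv2.resize(t,(400,400),interpolation=2)])[:,:,::-1]
cv2.imwrite("pics/v6.png",np.clip(im*1.5,0,255).astype('uint8'))
E
python3 c.py
```

```text
time: 18.35
ee_pos: [0.4063, 0.4212, 0.2205]
tool_rot: [-1.322, -2.848, 0.004]
force: [0.9, -1.4, 0.1]
finger_gap: 0.0413
finger_force: 0.0
top bar (array([0.57107506, 0.16297   , 0.124     ]), np.float64(-49.4574297234894))
[207 175  24  21 218] [218.16055046 184.81651376] [224 157  18   7  85] [232.75294118 160.37647059]
resid of centroid rays by z: [(0.12, array([0.5713, 0.1633])), (0.124, array([0.5711, 0.163 ]))]
0.026 hull centroid 232.68 165.7 vmin 157.87 vmax 173.63
0.028 hull centroid 232.64 165.19 vmin 157.35 vmax 173.12
0.03 hull centroid 232.61 164.67 vmin 156.82 vmax 172.62
0.032 hull centroid 232.58 164.15 vmin 156.3 vmax 172.11
0.034 hull centroid 232.55 163.64 vmin 155.77 vmax 171.6
```

View pics/v6.png

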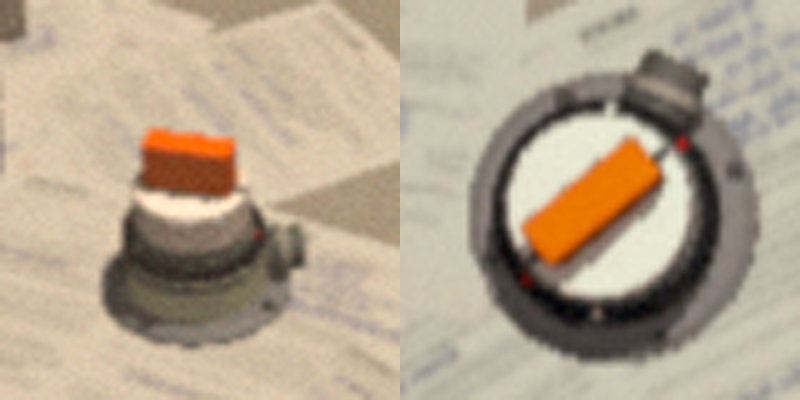

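The side crop shows the filter upright, and in the top crop its lug ticks point at both red dots, (682,143) and (525,282). I'll do one height check, calibrated on the first picture where the filter stood on the bench.

```bash
python3 - <<'E'
from m import *
g=grab_frame("side"); i0=np.load("pics/side0.npy")
def meas(im,p0,yaw,us):
    hsv=cv2.cvtColor(im,cv2.COLOR_RGB2HSV); m=cv2.inRange(hsv,(0,150,50),(17,255,255))
    th=np.radians(yaw); X=np.array([np.cos(th),np.sin(th),0]); Y=np.array([-X[1],X[0],0])
    for s,c,k in blobs(m):
        if np.hypot(*(c-proj(g,[*p0,us[0]+.075])))<10:
            v=np.nonzero(k)[0]; print("meas",s,c.round(2))
    for u in us:
        P=[proj(g,np.array([*p0,u])+a*X*.028+b*Y*.01+np.array([0,0,h])) for a in(-1,1) for b in(-1,1) for h in(.057,.092)]
        M=cv2.moments(cv2.convexHull(np.array(P,np.float32))); print(u,round(M['m10']/M['m00'],2),round(M['m01']/M['m00'],2),M['m00'])
meas(i0,[.5010,-.1228],3.15,[0.]); meas(g["img"],[.5710,.1640],-48.5,[.028,.032]); print(state()["time"])
E
```

```text
meas [262 231  20  21 263] [271.38 241.05]
0.0 271.31 241.6 327.55124075035565
meas [224 157  18  14 218] [232.44 163.94]
0.028 232.66 165.28 255.1604400697397
0.032 232.59 164.25 256.5273933955468
18.55
```

Calibrated, the underside sits at about 31 mm, against 32 mm locked and at most 28 mm unlocked. Handing in.

```bash
python3 -c "from rig import finish_job; print(finish_job())"
```

```text
the job is handed in; nothing more can be done
None
```

I handed the job in with the white, orange-barred filter turned to the stop, released and upright; from the pictures (lug ticks at the red dots, underside about 31 mm against 32 mm locked) I judge it locked in its notch, though I did not test the lock by hand or check the jars, cup and cassette in a final picture.

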